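# Close the key-blank tins with their own lids

### The arm

A 7-joint arm with a two-finger parallel gripper is mounted at the origin on the work surface. World frame = base frame: x ahead of the robot, y to its left, z up, the work surface at z = 0. Lengths are in m, angles in degrees, forces in N, time in s.
With the tool pointing down it reaches from about 0.425 to 0.875 m from the base axis. Payload 4.7 kg.
Tool frame: the origin (TCP) lies midway between the tips of the shut fingers; the grasp point (between the pads) lies 19 mm behind it; z points along the fingers, y is the line along which they close (so a half turn about z gives the same grasp; the last joint's range is limited). The gripper opens to 87 mm and grips with 3 to 60 N. Pads are 19 mm wide; open, the fingers measure 117 mm over their backs; the gripper's body (75 mm by 190 mm) begins 51 mm behind the grasp point.
Start: joints at [-62.676, 18.392, -4.016, 83.108, 1.295, 78.541, -3.26], TCP at [0.29, 0.582, 0.223] pointing down, gripper open.
Joint ranges: [-163.93, 163.93], [-17.29, 119.83], [-79.2, 71.16], [3.27, 140.29], [-89.18, 269.18], [5.43, 117.66], [-154.24, 154.24]. Speed limits (degrees/s): [147.25, 147.25, 180, 180, 180, 180, 180].

### API

Orientations are given as [roll, pitch, yaw] about the fixed x, y, z axes, in that order (R = Rz(yaw) Ry(pitch) Rx(roll)).
In Python, from cell import env gives the robot as it stands. The module is installed in compiled form; this text tells all that it offers.
- The arm moves only by the tool step_arm, never from a script. Its argument "rows" is a list of rows, each an object with "angular": the turn, a rotation vector about the tool's x, y, z in units of pi rad (1.0 is pi rad), a list of three; "slide": the shift along the tool's x, y, z in units of 500 mm (1.0 is 500 mm), a list of three; "jaw": the opening, from 0 (shut) to 1 (fully open). A call has 1 to 10 rows; each row shifts and turns the commanded pose from where the row before left it, along the tool's axes as they then stand; what a row does not reach is not made up. A row lasts 1/8 s, in which the tool goes at most 62.5 mm and 10.7 degrees, less where a joint would pass 70% of its speed; a pose out of reach is approached as far as the arm can. A call with a number of a shift or a turn outside -1 to 1 is refused whole. A call with a gripper value outside its range is refused whole. The fingers move at their own pace and stop on an object; "newtons" is the grip in N (left out, the last holds). Time passes only in rows, so rows that do not move let the fingers close. It gives the time, the measured TCP pose, the force, the opening and the grip force at its end, in the units of the state.
- env.get_obs(): the state, without advancing time (a new reading comes with each control period).
- env.read_camera(name): name is "side" or "top"; returns the picture (480x640x3 uint8, red, green, blue); there is no depth.
- env.camera_info(name): a dict with "fx", "fy", "cx", "cy" (pixels), "k1" (the pictures are not rectified: a ray, as slopes to the right and down, at radius r is drawn at 1 + k1 r^2 times it, then the intrinsics apply), "R" (3x3) and "t" (3): a world point X has camera coordinates R X + t. Camera axes: x right, y down, z forward; pixel columns grow to the right and rows downward; lengths in m; the calibration is good to about 2 mm. A picture is of the moment at which its call begins. camera_info takes no time and is no camera call.
- env.sign_off(): hands the job in; it is judged then, once.
The state is a dict: "time_s": time; "qpos": joint angles; "joint_velocities": joint speeds; "effort": joint torques, N m; "tool_pos": TCP position; "tool_rot": TCP orientation; "force": force on the tool from outside, world axes, zero at the start; "wrist_torque": the same for the moment, N m; "grip_width": finger opening in m; "grasp_force": force on a finger pad.
Only numpy, scipy, OpenCV 4.12 (cv2) and the standard library are available. Lean on these libraries where they do the work, as an engineer would, in place of code of your own. Each camera call takes 0.05 s, during which the arm holds its last target. There are 200 camera calls.

### The job

Two open tins of key blanks stand on the bench, and their two lids lie on the sloping lid rest. Close each tin with the lid that fits it, seated flat with its plug down in the mouth, set down gently (not dropped) and let go. Leave the tins standing where they are, and do not disturb the oil can, the hammer or the padlock.

Things in the scene. Friction and masses are not known exactly. Their poses are not given: they have to be found in the camera images.
- lid_round: Round steel lid: 128 mm diameter plate 4 mm thick, top face at z = 14 mm; under it a centred 100 mm diameter plug 10 mm deep that drops into the tin's mouth; bar handle on top. Origin: centre of the plug's underside; z out of the plate to the handle, x along the bar. 0.11 to 0.23 kg. Starts plug down on the sloping rest, z leaning 32 degrees. Seated, its origin is 60 mm above its tin's.
- lid_square: Square steel lid: 128 x 128 mm plate 4 mm thick, top face at z = 14 mm; under it a centred 96 x 96 mm plug 10 mm deep that drops into the tin's mouth; bar handle on top. Origin: centre of the plug's underside; z out of the plate to the handle, x along the bar. 0.11 to 0.23 kg. Starts plug down on the sloping rest, z leaning 32 degrees. Seated, its origin is 60 mm above its tin's.
- lid_round_bar (a point): Middle of the round lid's dark wooden bar handle, 38 mm along the lid's z from its origin; axes as the lid's. The bar is 74 mm long (x), 14 mm wide (y), 17 mm high (z 29 to 46 mm of the lid), on two thin posts 54 mm apart. At the start it runs straight up the slope.
- lid_square_bar (a point): Middle of the square lid's dark wooden bar handle, 38 mm along the lid's z from its origin; axes as the lid's. The bar is 74 mm long (x), 14 mm wide (y), 17 mm high (z 29 to 46 mm of the lid), on two thin posts 54 mm apart. At the start it runs straight up the slope. The plate's sides are parallel to x and y; any quarter turn fits.
- tin_round: Round open steel tin, loose, standing upright, with a few brass key blanks on its floor: 117 mm outer diameter, 70 mm high, walls 2.5 mm, mouth 112 mm in diameter. Origin: centre of its underside, z up. About 0.6 kg.
- tin_square: Square open steel tin, loose, standing upright, with a few brass key blanks on its floor: 117 x 117 mm outside, 70 mm high, walls 2.5 mm, mouth 112 x 112 mm. Origin: centre of its underside, z up; x and y along its sides. About 0.6 kg.
- lid_rest: Fixed plywood board 340 mm wide (y), 165 mm long, sloping up at 32 degrees along its +x; a dark lip along its low edge, which faces roughly the robot, stands 18 mm out of the slope and stops the lids. Origin on the bench; the slope passes 70 mm above it; the high edge is about 110 mm up. The lids lie side by side about 82 mm left and right of its middle, in either order.
- oil_can: Bystander: plain grey can, 60 mm diameter, 150 mm high, standing upright beyond the tins. Origin: centre of its underside. Leave it alone.
- hammer: Bystander: hammer lying on the bench on the robot's right, about 250 mm long. Leave it alone.
- padlock: Bystander: brass padlock lying flat, body 55 x 70 x 24 mm, with a steel shackle towards its +x. Origin: centre of its body's underside. Leave it alone.
There are look-alikes about, which are no part of the job. What is shaped like the lid_round but pink or red is not meant. What is shaped like the lid_square but purple is not meant.

How it is judged (in metres and radians):
At the end, for the whole second after the job is handed in: The round lid rests on the round tin and the square lid on the square tin: each lid's origin 56 to 64 mm above its tin's origin and within 11 mm of its axis, lid and tin level within 0.06 rad, at rest (under 0.02 m/s), each tin within 50 mm of where it started (z of lid_round in the frame of tin_round between 0.056 and 0.064 m and horizontal distance between lid_round and tin_round below 0.011 m and angle between each of lid_round, tin_round, lid_square, tin_square's own z axis and vertical below 0.06 rad and distance of each of tin_round, tin_square from where it was at the start of the episode below 0.05 m and linear speed of each of lid_round, lid_square below 0.02 m/s and contact force between lid_round and tin_round above 0.2 N and z of lid_square in the frame of tin_square between 0.056 and 0.064 m and horizontal distance between lid_square and tin_square below 0.011 m and contact force between lid_square and tin_square above 0.2 N); the robot touches nothing.
It fails at once if the oil can was disturbed (moved over 30 mm) (distance of oil_can from where it was at the start of the episode above 0.03 m).
It fails at once if the hammer was disturbed (moved over 30 mm) (distance of hammer from where it was at the start of the episode above 0.03 m).
It fails at once if the padlock was disturbed (moved over 30 mm) (distance of padlock from where it was at the start of the episode above 0.03 m).
It fails at once if a lid was dropped (fell loose from the fingers at over 0.6 m/s, a fall of about 2 cm) ((linear speed of lid_round above 0.6 m/s and contact force between lid_round and the fingers below 0.2 N) or (linear speed of lid_square above 0.6 m/s and contact force between lid_square and the fingers below 0.2 N)).
It also fails if it takes over 54 s, if anything falls off the work surface, if the arm or the gripper's body presses on something with over 40 N, if the wrist force passes 120 N, or if a joint passes its speed limit or range.

## Working session

There is one attempt and no reset: what is moved stays moved. The work goes in short steps, Python scripts to look and compute and a tool call to move; the robot and the scene stay as the last step left them, time stands still between calls to the robot, and variables do not carry over. Pictures are saved under pics/ and viewed, at most 13 in all, crops included, and the job is handed in when it is done.

Besides the shell and the picture viewer there is one more tool, called after "Emit:" in YAML: its name, and indented under it one key for each argument. step_arm: Moves the arm, as the interface text tells. Shifts and turns lie within -1 to 1; 1 stands for 500 mm of shift or pi rad of turn. Its arguments: {"type":"object","properties":{"rows":{"type":"array"},"newtons":{"type":"number"}},"required":["rows"]}

```bash
mkdir -p pics
python3 - <<'E'
from cell import env
import cv2
for n in("side","top"):
    cv2.imwrite(f"pics/{n}0.png",env.read_camera(n)[:,:,::-1]); i=env.camera_info(n); print(n,i)
print(env.get_obs())
E
```

```text
side {'fx': 455.39625816615967, 'fy': 455.39625816615967, 'cx': 319.8664966630714, 'cy': 231.46379095502868, 'k1': -0.1034366436839657, 'R': array([[ 0.87018351, -0.49253974, -0.01361116],
       [-0.30662712, -0.51968974, -0.79743488],
       [ 0.38569479,  0.69808823, -0.60325148]]), 't': array([-0.45008722,  0.21392958,  1.22293278])}
top {'fx': 448.275156655049, 'fy': 448.275156655049, 'cx': 324.20972085554456, 'cy': 244.08908818145977, 'k1': -0.008277823414541342, 'R': array([[-0.02223551, -0.99965525, -0.01396285],
       [-0.99212306,  0.02378583, -0.12298807],
       [ 0.12327779,  0.01111816, -0.99230992]]), 't': array([0.02493883, 0.51242167, 1.21604846])}
{'time_s': 0.1, 'qpos': array([-62.67843107,  18.43555418,  -4.01695301,  83.16533799,
         1.29512573,  78.54231346,  -3.26108896]), 'joint_velocities': array([-0.01417687, -0.09869178,  0.03847823, -0.20690829, -0.08297412,
       -0.01531858,  0.02115656]), 'effort': array([-6.24492004e-04, -4.92576027e+01, -4.05736780e-01, -3.13398600e+01,
       -6.41200296e-02,  3.95586260e-02,  6.39076870e-05]), 'tool_pos': array([0.28998253, 0.58118907, 0.22158524]), 'tool_rot': array([-1.79902038e+02,  5.07448821e-03,  1.53488258e+02]), 'force': array([-0.6576625 ,  0.12674544, -0.04023672]), 'wrist_torque': array([ 0.01959976,  0.04276437, -0.02365207]), 'grasp_force': 0.0, 'grip_width': 0.08729294153824647}
```

View pics/side0.png

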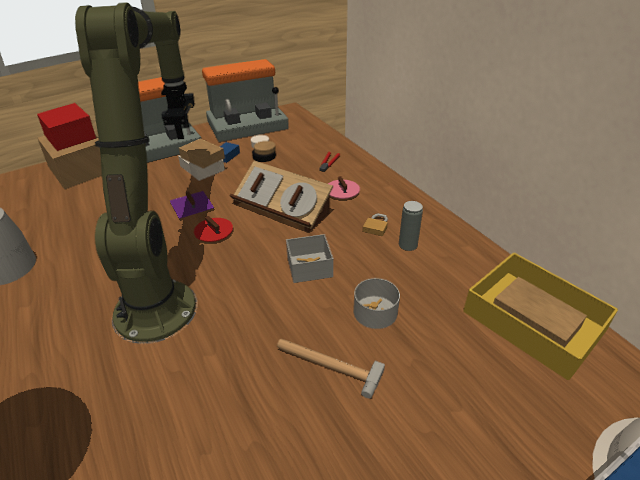

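View pics/top0.png

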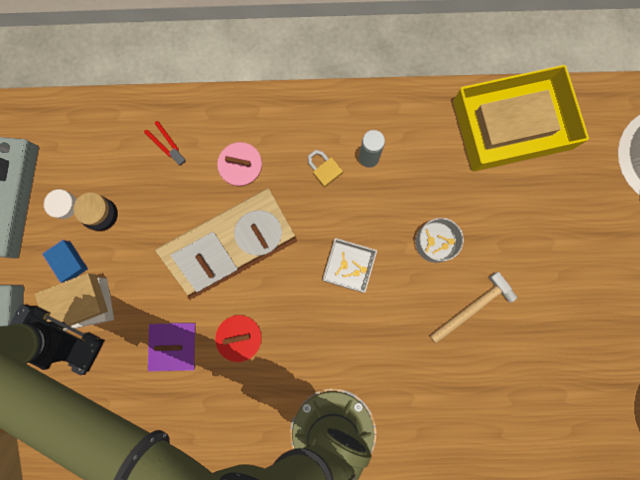

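The side view shows the square lid at about (260,185) and the round lid at (298,198). The square tin is at (309,258) and the round tin at (377,303). In the top view the square lid is at (203,262), the round lid at (258,232), the square tin at (350,265) and the round tin at (438,241). Next I'll enlarge these regions.

Run:
```python
import cv2
t=cv2.imread("pics/top0.png");s=cv2.imread("pics/side0.png")
def crop(im,x,y,w,h,k,n):
    c=cv2.resize(im[y:y+h,x:x+w],None,fx=k,fy=k,interpolation=cv2.INTER_CUBIC)
    for u in range(0,w,10):
        cv2.line(c,(u*k,0),(u*k,10 if u%50 else 18),(0,255,0),1)
        if u%20==0: cv2.putText(c,str(x+u),(u*k+2,20),0,.4,(0,255,255),1)
    for v in range(0,h,10):
        cv2.line(c,(0,v*k),(10,v*k),(0,255,0),1)
        if v%20==0: cv2.putText(c,str(y+v),(2,v*k+12),0,.4,(0,255,255),1)
    cv2.imwrite(n,c)
crop(t,150,185,150,115,5,"pics/tl.png")
crop(t,315,210,155,90,5,"pics/tt.png")
crop(s,228,155,110,80,7,"pics/sl.png")
crop(s,275,225,132,110,5,"pics/st.png")
```

```text
(no output)
```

View pics/tl.png

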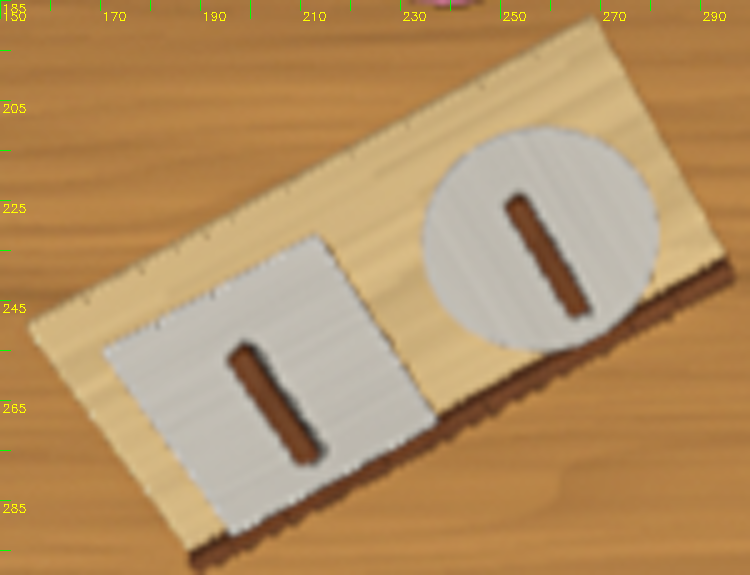

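View pics/tt.png

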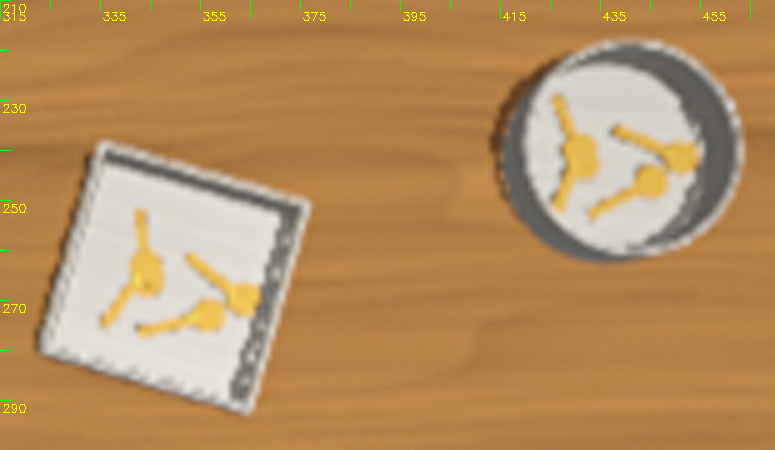

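View pics/sl.png

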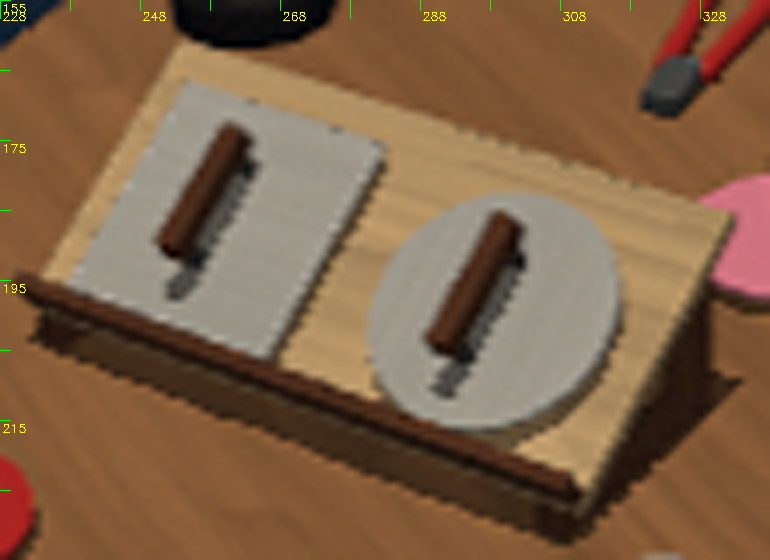

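View pics/st.png

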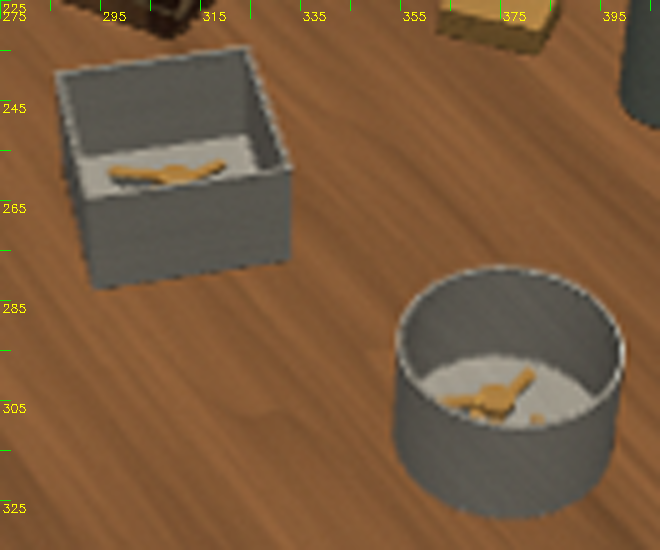

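The crops give the square lid's plate corners, the ellipse extents of the round lid and round tin, the square tin's rim corners, and the bar ends. I'll fit poses to the two views.

```bash
cat > h.py <<'E'
import numpy as np, cv2
from cell import env
from scipy.optimize import least_squares
from scipy.spatial.transform import Rotation as Ro
C={n:env.camera_info(n) for n in("side","top")}
def proj(n,X):
    c=C[n]; X=np.atleast_2d(X)
    K=np.array([[c["fx"],0,c["cx"]],[0,c["fy"],c["cy"]],[0,0,1]])
    return cv2.projectPoints(X.astype(float),cv2.Rodrigues(c["R"])[0],c["t"],K,np.array([c["k1"],0,0,0,0.]))[0][:,0]
def px(p,o,k): return np.array(o)+(np.array(p,float)+.5)/k-.5
a=np.linspace(0,2*np.pi,181)
def circ(r,z): return np.c_[r*np.cos(a),r*np.sin(a),0*a+z]
def ext(P): return np.r_[P.min(0),P.max(0)]
def lidR(p,tilt): return Ro.from_euler('xyz',[0,-tilt,p],degrees=True).as_matrix()
E
cat > fit.py <<'E'
from h import *
TL=((150,185),5);SL=((228,155),7);TT=((315,210),5);ST=((275,225),5)
sq=lambda h,z:np.array([[h,-h,z],[h,h,z],[-h,h,z],[-h,-h,z]])
bar=np.array([[.037,0,.046],[-.037,0,.046]])
def run(name,obs,x0,lid):
    def f(x):
        R=lidR(x[3],x[4] if lid else 0); r=[]
        for cam,pts,kind,z in obs:
            P=proj(cam,pts@R.T+x[:3]); r.append(((ext(P) if kind=='e' else P)-z).ravel())
        return np.concatenate(r)
    s=least_squares(f,x0,loss='soft_l1')
    x=s.x; print(name,np.r_[x[:3]*1e3,x[3:]].round(1),'rms',np.sqrt((f(x)**2).mean()).round(2)); print(f(x).round(1))
    return x
E_=lambda e,v:np.r_[px(e[:2],*v),px(e[2:],*v)]
P_=lambda l,v:px(l,*v)
s=.064
run('lid_sq',[('top',sq(s,.014),'p',P_([(318,234),(103,350),(233,535),(437,418)],TL)),
 ('top',bar,'p',P_([(242,349),(307,461)],TL)),
 ('side',sq(s,.014)[:2],'p',P_([(384,147),(185,82)],SL)),
 ('side',bar,'p',P_([(234,130),(166,243)],SL))],[.45,.3,.07,30,32],1)
run('lid_rd',[('top',circ(s,.014),'e',E_((422,126,659,352),TL)),
 ('top',bar,'p',P_([(515,198),(578,314)],TL)),
 ('side',circ(s,.014),'e',E_((367,193,621,430),SL)),
 ('side',bar,'p',P_([(503,218),(436,340)],SL))],[.5,.2,.07,30,32],1)
s=.0585
run('tin_sq',[('top',sq(s,.07),'p',P_([(310,203),(100,141),(38,350),(250,411)],TT)),
 ('side',sq(s,.07),'p',P_([(246,47),(56,72),(85,196),(291,168)],ST)),
 ('side',sq(s,0)[2:],'p',P_([(97,288),(290,260)],ST))],[.4,0,0,-15],0)
run('tin_rd',[('top',circ(s,.07),'e',E_((522,39,742,258),TT)),
 ('side',circ(s,.07),'e',E_((396,265,625,430),ST))],[.45,-.25,0,0],0)
E
python3 fit.py
```

```text
lid_sq [474.2 340.2  58.3  27.9  31.7] rms 0.62
[-0.4 -0.4 -0.4 -0.   0.  -0.2  0.3  0.5 -1.2  1.   0.8  0.5  1.  -0.1
  0.9  0.1  0.6 -0.7 -0.2  0.9]
lid_rd [549.6 194.9  58.8  27.3  29.9] rms 0.42
[-0.2  0.  -0.  -0.2 -0.4  0.5  0.4  0.3  0.3  0.5  0.2 -0.1  1.  -0.7
 -0.3  0.2]
tin_sq [454.  -55.  -18.8 -16.8] rms 18.06
[ -0.7  -1.   -0.    0.1   0.9  -0.6   0.2  -1.1  10.6  28.6  39.2  -1.
  -4.6 -20.1 -39.   10.8  -5.7 -20.9 -37.6  10.5]
tin_rd [ 5.145e+02 -3.030e+02 -2.500e+00  1.000e-01] rms 0.33
[ 0.4  0.3 -0.2 -0.5  0.   0.4 -0.3 -0.4]
```

```bash
sed -i "s/(246,47),(56,72),(85,196),(291,168)/(291,168),(246,47),(56,72),(85,196)/; s/sq(s,0)\[2:\],'p',P_(\[(97,288),(290,260)\]/sq(s,0)[[0,3]],'p',P_([(290,260),(97,288)]/" fit.py; python3 fit.py | grep -A3 tin_sq
```

```text
tin_sq [450.7 -53.7  -0.9 -17.8] rms 0.29
[-0.2 -0.1  0.   0.1  0.1 -0.1 -0.1  0.2  0.1 -0.   0.4 -0.4 -0.1 -0.2
  0.3  0.4  0.3 -0.1 -0.9  0.3]
tin_rd [ 5.145e+02 -3.030e+02 -2.500e+00  1.000e-01] rms 0.33
```

```bash
cat > plan.py <<'E'
from h import *
# refit values, tilt 32 / yaw 27.5 from the text and the lid-to-lid line
LY,LT=27.5,32
LR=lidR(LY,LT)
lid={'sq':np.array([.4742,.3402,.0583]),'rd':np.array([.5496,.1949,.0588])}
tin={'sq':np.array([.4507,-.0537,0]),'rd':np.array([.5145,-.303,0])}
def tool(Rl): return Rl@np.diag([-1,1,-1.])
def cur():
    o=env.get_obs(); return o["tool_pos"],Ro.from_euler('xyz',o["tool_rot"],degrees=True).as_matrix(),o
def go(name,p,R,p0=None,R0=None):
    if p0 is None: p0,R0,_=cur()
    w=Ro.from_matrix(R0.T@R).as_rotvec(); d=R.T@(p-p0)
    print(name,'rot',(w/np.pi).round(4),'deg',np.degrees(np.linalg.norm(w)).round(1),'| then slide',(d/.5).round(4),'mm',(np.linalg.norm(d)*1e3).round(1),'| world mm',(p*1e3).round(0))
    return p,R
def lidpt(l,z): return lid[l]+LR@[0,0,z]
E
python3 - <<'E'
from plan import *
p0,R0,_=cur()
p=p0+[0,0,.06]
T=tool(LR)
a=go('pre',lidpt('sq',.12),T,p,R0)
go('grasp',lidpt('sq',.020),T,*a)
E
```

```text
pre rot [-0.0842 -0.1645 -0.2919] deg 62.2 | then slide [ 0.1482 -0.5976  0.194 ] mm 322.8 | world mm [418. 311. 160.]
grasp rot [0. 0. 0.] deg 0.0 | then slide [-0.  -0.   0.2] mm 100.0 | world mm [465. 335.  75.]
```

Emit:
step_arm:
  rows:
    - {"angular": [0,0,0],"slide": [0,0,-0.06],"jaw": 1}
    - {"angular": [0,0,0],"slide": [0,0,-0.06],"jaw": 1}
    - {"angular": [-0.0105,-0.0206,-0.0365],"slide": [0,0,0],"jaw": 1}
    - {"angular": [-0.0105,-0.0206,-0.0365],"slide": [0,0,0],"jaw": 1}
    - {"angular": [-0.0105,-0.0206,-0.0365],"slide": [0,0,0],"jaw": 1}
    - {"angular": [-0.0105,-0.0206,-0.0365],"slide": [0,0,0],"jaw": 1}
    - {"angular": [-0.0105,-0.0206,-0.0365],"slide": [0,0,0],"jaw": 1}
    - {"angular": [-0.0105,-0.0206,-0.0365],"slide": [0,0,0],"jaw": 1}
    - {"angular": [-0.0105,-0.0206,-0.0365],"slide": [0,0,0],"jaw": 1}
    - {"angular": [-0.0105,-0.0206,-0.0365],"slide": [0,0,0],"jaw": 1}

```text
time_s: 1.35
tool_pos: [0.2897, 0.5816, 0.2821]
tool_rot: [-179.9, 32.2, -152.2]
force: [-0.3, -0.8, -0.1]
grip_width: 0.0869
grasp_force: 0.0
```

Emit:
step_arm:
  rows:
    - {"angular": [0,0,0],"slide": [0.0148,-0.06,0.0194],"jaw": 1}
    - {"angular": [0,0,0],"slide": [0.0148,-0.06,0.0194],"jaw": 1}
    - {"angular": [0,0,0],"slide": [0.0148,-0.06,0.0194],"jaw": 1}
    - {"angular": [0,0,0],"slide": [0.0148,-0.06,0.0194],"jaw": 1}
    - {"angular": [0,0,0],"slide": [0.0148,-0.06,0.0194],"jaw": 1}
    - {"angular": [0,0,0],"slide": [0.0148,-0.06,0.0194],"jaw": 1}
    - {"angular": [0,0,0],"slide": [0.0148,-0.06,0.0194],"jaw": 1}
    - {"angular": [0,0,0],"slide": [0.0148,-0.06,0.0194],"jaw": 1}
    - {"angular": [0,0,0],"slide": [0.0148,-0.06,0.0194],"jaw": 1}
    - {"angular": [0,0,0],"slide": [0,0,0],"jaw": 1}

```text
time_s: 2.6
tool_pos: [0.4062, 0.3345, 0.1713]
tool_rot: [-180.0, 31.9, -152.7]
force: [0.7, 0.3, 0.6]
grip_width: 0.087
grasp_force: 0.0
```

Run:
```python
from plan import *
T=tool(LR)
a=go('pre',lidpt('sq',.06),T)
o=cur()[2];print(o['tool_pos'],o['tool_rot'],o['qpos'],o['time_s'],o['force'])
for n in("top","side"): cv2.imwrite(f"pics/{n}1.png",env.read_camera(n)[:,:,::-1])
t=cv2.imread("pics/top1.png")[170:320,110:320];s=cv2.imread("pics/side1.png")[110:260,210:350]
cv2.imwrite("pics/c1.png",np.hstack([cv2.resize(t,None,fx=2.2,fy=2.2),cv2.resize(s,(0,0),fx=2.2,fy=2.2)]))
```

```text
pre rot [-0.0009 -0.0004 -0.001 ] deg 0.2 | then slide [ 0.0131 -0.0526  0.1384] mm 74.3 | world mm [446. 326. 109.]
[0.40623935 0.33445753 0.17134217] [-179.95336052   31.9255375  -152.70674657] [-58.14533956 -16.42011738   6.19921714 130.96065244  23.79564291
  38.14802144  50.25223942] 2.6 [0.68235055 0.29349336 0.62115841]
```

View pics/c1.png

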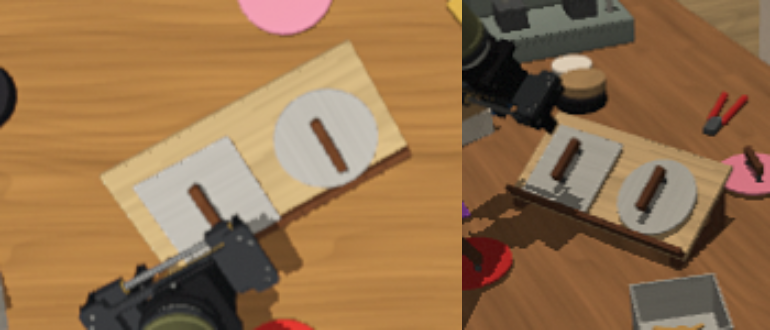

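The picture shows the open gripper straddling the lower end of the square lid's bar, lined up with it and still short by one row of sideways shift. I'll finish the alignment and go down.

Emit:
step_arm:
  rows:
    - {"angular": [0,0,-0.001],"slide": [0.0131,-0.0526,0.02],"jaw": 1}
    - {"angular": [0,0,0],"slide": [0,0,0.06],"jaw": 1}
    - {"angular": [0,0,0],"slide": [0,0,0.058],"jaw": 1}
    - {"angular": [0,0,0],"slide": [0,0,0],"jaw": 1}

```text
time_s: 3.2
tool_pos: [0.445, 0.3288, 0.1095]
tool_rot: [-179.8, 31.9, -152.2]
force: [-0.2, -0.7, 0.8]
grip_width: 0.0869
grasp_force: 0.0
```

Run:
```python
from plan import *
go('g',lidpt('sq',.02),tool(LR))
o=cur()[2];print(o['tool_pos'],o['tool_rot'],o['qpos'],o['force'])
for n in("top","side"): cv2.imwrite(f"pics/{n}2.png",env.read_camera(n)[:,:,::-1])
t=cv2.imread("pics/top2.png")[200:320,130:310];s=cv2.imread("pics/side2.png")[130:230,210:330]
cv2.imwrite("pics/c2.png",np.vstack([cv2.resize(t,(540,300)),cv2.resize(s,(540,300))]) if 0 else np.hstack([cv2.resize(t,(405,270)),cv2.resize(s,(324,270))]))
```

```text
g rot [-0.0003 -0.0005  0.0016] deg 0.3 | then slide [ 0.0015 -0.0068  0.0799] mm 40.1 | world mm [465. 335.  75.]
[0.44504431 0.32882988 0.10954612] [-179.76914571   31.91458595 -152.15423817] [-54.65567052  -8.03552126   8.67385226 132.381382    24.3193014
  27.00182134  53.07073369] [-0.17801374 -0.74332945  0.79329543]
```

View pics/c2.png

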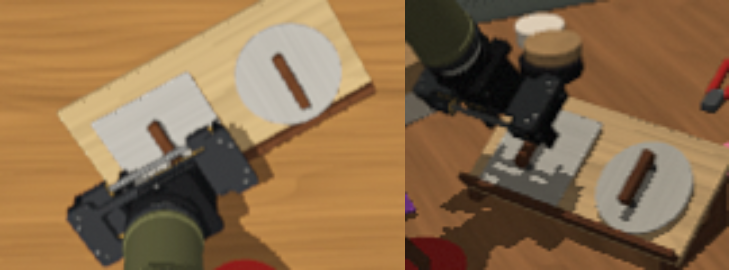

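The gripper straddles the bar. I'll go down and grip.

Emit:
step_arm:
  rows:
    - {"angular": [0,0,0.001],"slide": [0.0015,-0.0068,0.03],"jaw": 1}
    - {"angular": [0,0,0],"slide": [0,0,0.03],"jaw": 1}
    - {"angular": [0,0,0],"slide": [0,0,0.02],"jaw": 1}
    - {"angular": [0,0,0],"slide": [0,0,0],"jaw": 1}
    - {"angular": [0,0,0],"slide": [0,0,0],"jaw": 0}
    - {"angular": [0,0,0],"slide": [0,0,0],"jaw": 0}
    - {"angular": [0,0,0],"slide": [0,0,0],"jaw": 0}
    - {"angular": [0,0,0],"slide": [0,0,0],"jaw": 0}
  newtons: 40

```text
time_s: 4.3
tool_pos: [0.4657, 0.3351, 0.0772]
tool_rot: [180.0, 32.1, -152.5]
force: [0.3, -0.4, -0.9]
grip_width: 0.0549
grasp_force: 0.0
```

Emit:
step_arm:
  rows:
    - {"angular": [0,0,0],"slide": [0,0,0],"jaw": 0}
    - {"angular": [0,0,0],"slide": [0,0,0],"jaw": 0}
    - {"angular": [0,0,0],"slide": [0,0,0],"jaw": 0}
    - {"angular": [0,0,0],"slide": [0,0,0],"jaw": 0}
    - {"angular": [0,0,0],"slide": [0,0,0],"jaw": 0}
    - {"angular": [0,0,0],"slide": [0,0,0],"jaw": 0}
    - {"angular": [0,0,0],"slide": [0,0,0],"jaw": 0}

```text
time_s: 5.18
tool_pos: [0.4657, 0.335, 0.077]
tool_rot: [-180.0, 32.1, -152.5]
force: [0.2, -0.4, -0.1]
grip_width: 0.0135
grasp_force: 40.0
```

Run:
```python
from plan import *
p0,R0,o=cur(); print(o['force'],o['grip_width'],o['grasp_force'],o['tool_pos'])
# lift: mostly world up with outward, expressed in tool axes
print('world +z in tool',(R0.T@[0,0,1]).round(3))
up=p0+[0,0,.13]
off=LR.T@(p0-lid['sq']); print('tcp in lid mm',(off*1e3).round(1))
Rl=lidR(-17.8,0)
c=np.array([*tin['sq'][:2],.0])
a=go('above',c+Rl@[off[0],off[1],off[2]]+[0,0,.11],tool(Rl),up,R0)
print(Ro.from_matrix(a[1]).as_euler('xyz',degrees=True))
```

```text
[ 0.18673925 -0.44241139 -0.11225541] 0.013454105334781188 39.99857850372791 [0.46569837 0.33503075 0.07701516]
world +z in tool [-0.531 -0.    -0.847]
tcp in lid mm [ 1.5 -0.7 21.1]
above rot [0.0705 0.1689 0.245 ] deg 55.0 | then slide [-0.2121 -0.7507  0.1518] mm 397.4 | world mm [452. -55. 131.]
[-180.     0.   162.2]
```

Emit:
step_arm:
  rows:
    - {"angular": [0,0,0],"slide": [-0.012,0,-0.019],"jaw": 0}
    - {"angular": [0,0,0],"slide": [-0.0234,0,-0.0373],"jaw": 0}
    - {"angular": [0,0,0],"slide": [-0.0234,0,-0.0373],"jaw": 0}
    - {"angular": [0.0088,0.0211,0.0306],"slide": [-0.018,0,-0.04],"jaw": 0}
    - {"angular": [0.0088,0.0211,0.0306],"slide": [-0.018,0,-0.04],"jaw": 0}
    - {"angular": [0.0088,0.0211,0.0306],"slide": [-0.012,0,-0.04],"jaw": 0}
    - {"angular": [0.0088,0.0211,0.0306],"slide": [-0.01,0,-0.04],"jaw": 0}
    - {"angular": [0.0088,0.0211,0.0306],"slide": [0,0,0],"jaw": 0}
    - {"angular": [0.0088,0.0211,0.0306],"slide": [0,0,0],"jaw": 0}
    - {"angular": [0.0088,0.0211,0.0306],"slide": [0,0,0],"jaw": 0}

```text
time_s: 6.42
tool_pos: [0.457, 0.3302, 0.2179]
tool_rot: [178.6, 3.7, 167.6]
force: [0.8, 0.2, -0.3]
grip_width: 0.0135
grasp_force: 40.0
```

```bash
cat >> plan.py <<'E'
def place(l,yaw,off,h):
    p0,R0,o=cur(); print(o['tool_pos'],o['tool_rot'],o['grip_width'],o['grasp_force'],'q',o['qpos'].round(0),'F',o['force'].round(1),o['time_s'])
    Rl=lidR(yaw,0); return go('place',tin[l]+Rl@np.array(off)+[0,0,h],tool(Rl))
E
python3 - <<'E'
from plan import *
place('sq',-17.8,[.0015,-.0007,.0211],.16)
E
```

```text
[0.45700646 0.33017085 0.21791388] [178.55443249   3.73431345 167.58669421] 0.013457592169198063 39.99307455495 q [-52.   5.  13. 100.   1.  72.  38.] F [ 0.8  0.2 -0.3] 6.425
place rot [0.009  0.0204 0.0302] deg 6.7 | then slide [-0.2257 -0.7362  0.0736] mm 386.8 | world mm [452. -55. 181.]
```

Emit:
step_arm:
  rows:
    - {"angular": [0.009,0.0204,0.0302],"slide": [0,0,0],"jaw": 0}
    - {"angular": [0,0,0],"slide": [-0.0226,-0.0736,0.0],"jaw": 0}
    - {"angular": [0,0,0],"slide": [-0.0226,-0.0736,0.0],"jaw": 0}
    - {"angular": [0,0,0],"slide": [-0.0226,-0.0736,0.0],"jaw": 0}
    - {"angular": [0,0,0],"slide": [-0.0226,-0.0736,0.0],"jaw": 0}
    - {"angular": [0,0,0],"slide": [-0.0226,-0.0736,0.0],"jaw": 0}
    - {"angular": [0,0,0],"slide": [-0.0226,-0.0736,0.01],"jaw": 0}
    - {"angular": [0,0,0],"slide": [-0.0226,-0.0736,0.02],"jaw": 0}
    - {"angular": [0,0,0],"slide": [-0.0226,-0.0736,0.02],"jaw": 0}
    - {"angular": [0,0,0],"slide": [-0.0226,-0.0736,0.02],"jaw": 0}

```text
time_s: 7.68
tool_pos: [0.4536, -0.0178, 0.1828]
tool_rot: [179.9, 0.2, 162.3]
force: [-0.3, 0.1, -1.6]
grip_width: 0.0134
grasp_force: 40.0
```

Emit:
step_arm:
  rows:
    - {"angular": [0,0,0],"slide": [-0.0226,-0.0736,0],"jaw": 0}
    - {"angular": [0,0,0],"slide": [0,0,0],"jaw": 0}
    - {"angular": [0,0,0],"slide": [0,0,0],"jaw": 0}

```text
time_s: 8.05
tool_pos: [0.4534, -0.0546, 0.1829]
tool_rot: [179.9, 0.2, 162.3]
force: [0.1, -0.1, -0.4]
grip_width: 0.0135
grasp_force: 40.0
```

Run:
```python
from plan import *
place('sq',-17.8,[.0015,-.0007,.0211],.10)
for n in("top","side"): cv2.imwrite(f"pics/{n}3.png",env.read_camera(n)[:,:,::-1])
t=cv2.imread("pics/top3.png")[190:330,270:430];s=cv2.imread("pics/side3.png")[170:310,250:390]
cv2.imwrite("pics/c3.png",np.hstack([cv2.resize(t,(0,0),fx=2.5,fy=2.5),cv2.resize(s,(0,0),fx=2.5,fy=2.5)]))
```

```text
[ 0.45340364 -0.05456124  0.18288471] [1.79930381e+02 1.54272710e-01 1.62329547e+02] 0.013527854771805016 39.995181150734425 q [-33.  -6.  34. 114.   4.  71.  73.] F [ 0.1 -0.1 -0.4] 8.05
place rot [0.0004 0.0009 0.0007] deg 0.2 | then slide [ 0.0027 -0.0014  0.1236] mm 61.8 | world mm [452. -55. 121.]
```

View pics/c3.png

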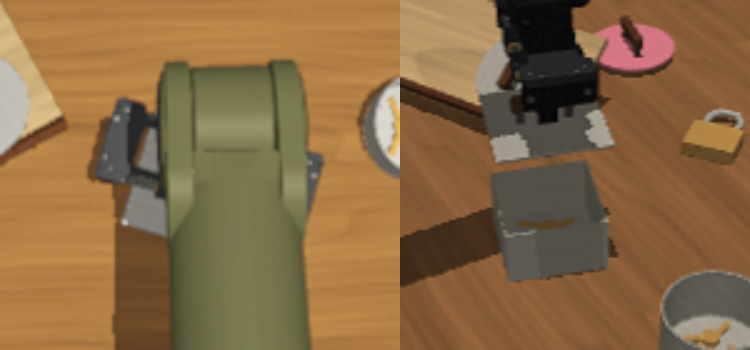

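The square lid is held level over the square tin: crop corners near (495,160) and (614,147), tin rim below at (492,172) to (607,213). I'll check those corners against the model, then lower it.

Run:
```python
from plan import *
p,R,o=cur(); Rl=R@np.diag([-1,1,-1.]); org=p-Rl@[.0015,-.0007,.0211]
P=proj('side',(np.array([[.064,-.064,.012],[-.064,-.064,.012],[.064,.064,.014]]))@Rl.T+org)
print((P-[250,170])*2.5+[400,0], org)
```

```text
[[614.90440791 147.33328355]
 [496.39105118 163.96671904]
 [588.92604945  81.23432082]] [ 0.45222534 -0.05296297  0.1615703 ]
```

Emit:
step_arm:
  rows:
    - {"angular": [0,0,0],"slide": [0.0027,-0.0014,0.03],"jaw": 0}
    - {"angular": [0,0,0],"slide": [0,0,0.04],"jaw": 0}
    - {"angular": [0,0,0],"slide": [0,0,0.04],"jaw": 0}
    - {"angular": [0,0,0],"slide": [0,0,0],"jaw": 0}

```text
time_s: 8.65
tool_pos: [0.45, -0.0553, 0.1254]
tool_rot: [-179.9, -0.1, 162.3]
force: [0.4, -0.1, -1.1]
grip_width: 0.0132
grasp_force: 40.0
```

Emit:
step_arm:
  rows:
    - {"angular": [0,0,0],"slide": [-0.003,0,0.02],"jaw": 0}
    - {"angular": [0,0,0],"slide": [0,0,0.02],"jaw": 0}
    - {"angular": [0,0,0],"slide": [0,0,0.02],"jaw": 0}
    - {"angular": [0,0,0],"slide": [0,0,0.014],"jaw": 0}
    - {"angular": [0,0,0],"slide": [0,0,0],"jaw": 0}

```text
time_s: 9.28
tool_pos: [0.4529, -0.0563, 0.0899]
tool_rot: [-179.9, 0.1, 162.3]
force: [-0.5, -0.2, -1.8]
grip_width: 0.014
grasp_force: 40.0
```

Emit:
step_arm:
  rows:
    - {"angular": [0,0,0],"slide": [0,0,0.004],"jaw": 0}
    - {"angular": [0,0,0],"slide": [0,0,0.004],"jaw": 0}
    - {"angular": [0,0,0],"slide": [0,0,0],"jaw": 0}

```text
time_s: 9.65
tool_pos: [0.4534, -0.0562, 0.0865]
tool_rot: [-180.0, 0.1, 162.3]
force: [-0.2, -0.1, -1.0]
grip_width: 0.0132
grasp_force: 40.0
```

Emit:
step_arm:
  rows:
    - {"angular": [0,0,0],"slide": [0,0,0.004],"jaw": 0}
    - {"angular": [0,0,0],"slide": [0,0,0.003],"jaw": 0}
    - {"angular": [0,0,0],"slide": [0,0,0],"jaw": 0}

```text
time_s: 10.02
tool_pos: [0.4533, -0.0562, 0.0828]
tool_rot: [-180.0, 0.1, 162.3]
force: [-0.4, -0.6, -1.3]
grip_width: 0.0135
grasp_force: 40.0
```

Emit:
step_arm:
  rows:
    - {"angular": [0,0,0],"slide": [0,0,0.003],"jaw": 0}
    - {"angular": [0,0,0],"slide": [0,0,0],"jaw": 0}

```text
time_s: 10.28
tool_pos: [0.4533, -0.0562, 0.0813]
tool_rot: [-180.0, 0.1, 162.3]
force: [0.2, 0.1, -1.3]
grip_width: 0.0134
grasp_force: 40.0
```

Emit:
step_arm:
  rows:
    - {"angular": [0,0,0],"slide": [0,0,0.003],"jaw": 0}
    - {"angular": [0,0,0],"slide": [0,0,0],"jaw": 0}

```text
time_s: 10.52
tool_pos: [0.4533, -0.0562, 0.0799]
tool_rot: [-180.0, 0.1, 162.3]
force: [-0.3, -0.3, -0.9]
grip_width: 0.0132
grasp_force: 40.0
```

Emit:
step_arm:
  rows:
    - {"angular": [0,0,0],"slide": [0,0,0.003],"jaw": 0}
    - {"angular": [0,0,0],"slide": [0,0,0],"jaw": 0}

```text
time_s: 10.78
tool_pos: [0.4533, -0.0562, 0.0783]
tool_rot: [-180.0, 0.1, 162.3]
force: [0.6, -0.9, -0.4]
grip_width: 0.0135
grasp_force: 40.0
```

Emit:
step_arm:
  rows:
    - {"angular": [0,0,0],"slide": [0,0,0.003],"jaw": 0}
    - {"angular": [0,0,0],"slide": [0,0,0],"jaw": 0}

```text
time_s: 11.02
tool_pos: [0.4536, -0.0562, 0.0774]
tool_rot: [-180.0, 0.1, 162.3]
force: [-2.6, 0.9, 4.7]
grip_width: 0.0131
grasp_force: 40.0
```

Emit:
step_arm:
  rows:
    - {"angular": [0,0,0],"slide": [0,0,0.002],"jaw": 0}
    - {"angular": [0,0,0],"slide": [0,0,0],"jaw": 0}

```text
time_s: 11.28
tool_pos: [0.4536, -0.0562, 0.0774]
tool_rot: [180.0, 0.1, 162.3]
force: [-5.6, 0.4, 14.5]
grip_width: 0.0137
grasp_force: 40.0
```

Contact came at 14 N with the lid seated. I'll ease off, release and lift.

Emit:
step_arm:
  rows:
    - {"angular": [0,0,0],"slide": [0,0,-0.003],"jaw": 0}
    - {"angular": [0,0,0],"slide": [0,0,0],"jaw": 0.6}
    - {"angular": [0,0,0],"slide": [0,0,0],"jaw": 0.6}
    - {"angular": [0,0,0],"slide": [0,0,0],"jaw": 0.6}
    - {"angular": [0,0,0],"slide": [0,0,0],"jaw": 0.6}
    - {"angular": [0,0,0],"slide": [0,0,0],"jaw": 0.6}
    - {"angular": [0,0,0],"slide": [0,0,-0.04],"jaw": 0.8}
    - {"angular": [0,0,0],"slide": [0,0,-0.06],"jaw": 1}
    - {"angular": [0,0,0],"slide": [0,0,-0.08],"jaw": 1}
    - {"angular": [0,0,0],"slide": [0,0,-0.08],"jaw": 1}

```text
time_s: 12.52
tool_pos: [0.4529, -0.0562, 0.2086]
tool_rot: [-180.0, 0.1, 162.3]
force: [0.7, 0.6, -0.6]
grip_width: 0.0829
grasp_force: 0.0
```

Run:
```python
from plan import *
p0,R0,o=cur();print(o['tool_pos'],o['tool_rot'],o['grip_width'],o['qpos'].round(0))
lid['rd']=lid['rd']+[0,0,.003]
T=tool(LR)
a=go('pre',lidpt('rd',.13),T)
b=go('grasp',lidpt('rd',.019),T,*a)
```

```text
[ 0.45292555 -0.0561716   0.2086186 ] [-1.79981488e+02  1.35653603e-01  1.62287780e+02] 0.08290950800876926 [-33.  -7.  34. 112.   4.  75.  72.]
pre rot [-0.0705 -0.1677 -0.2443] deg 54.8 | then slide [-0.1865  0.3561  0.2028] mm 225.1 | world mm [488. 163. 172.]
grasp rot [0. 0. 0.] deg 0.0 | then slide [-0.    -0.     0.222] mm 111.0 | world mm [541. 190.  78.]
```

Emit:
step_arm:
  rows:
    - {"angular": [0,0,0],"slide": [0.011,0.073,0],"jaw": 1}
    - {"angular": [0,0,0],"slide": [0.011,0.073,0],"jaw": 1}
    - {"angular": [0,0,0],"slide": [0.011,0.073,0],"jaw": 1}
    - {"angular": [0,0,0],"slide": [0.011,0.073,0],"jaw": 1}
    - {"angular": [0,0,0],"slide": [0.011,0.073,0],"jaw": 1}
    - {"angular": [0,0,0],"slide": [0.011,0.073,0],"jaw": 1}
    - {"angular": [-0.0101,-0.024,-0.0349],"slide": [0,0,0],"jaw": 1}
    - {"angular": [-0.0101,-0.024,-0.0349],"slide": [0,0,0],"jaw": 1}
    - {"angular": [-0.0101,-0.024,-0.0349],"slide": [0,0,0],"jaw": 1}
    - {"angular": [-0.0101,-0.024,-0.0349],"slide": [0,0,0],"jaw": 1}

```text
time_s: 13.78
tool_pos: [0.4882, 0.1628, 0.2074]
tool_rot: [176.7, 18.6, -172.6]
force: [0.6, -0.1, 1.2]
grip_width: 0.0871
grasp_force: 0.0
```

Emit:
step_arm:
  rows:
    - {"angular": [-0.0101,-0.024,-0.0349],"slide": [0,0,0],"jaw": 1}
    - {"angular": [-0.0101,-0.024,-0.0349],"slide": [0,0,0],"jaw": 1}
    - {"angular": [-0.0101,-0.024,-0.0349],"slide": [0,0,0],"jaw": 1}
    - {"angular": [0,0,0],"slide": [0,0,0],"jaw": 1}

```text
time_s: 14.28
tool_pos: [0.4904, 0.1626, 0.2097]
tool_rot: [177.4, 27.0, -160.5]
force: [-0.1, -0.4, -0.6]
grip_width: 0.0868
grasp_force: 0.0
```

```bash
sed -i "s/'rd':np.array(\[.5496,.1949,.0588\])/'rd':np.array([.5496,.1949,.0618])/" plan.py
python3 - <<'E'
from plan import *
p0,R0,o=cur();print(o['tool_pos'],o['tool_rot'],o['grip_width'],o['qpos'].round(0))
T=tool(LR)
go('pre',lidpt('rd',.07),T)
s=env.read_camera('side')[:,:,::-1];t=env.read_camera('top')[:,:,::-1]
cv2.imwrite("pics/c4.png",np.hstack([cv2.resize(t[170:320,190:380],(0,0),fx=2.3,fy=2.3),cv2.resize(s[150:300,240:390],(0,0),fx=2.3,fy=2.3)]))
cv2.imwrite('pics/side4.png',s)
E
```

```text
[0.49043651 0.16259386 0.20968448] [ 177.38668284   27.02755127 -160.53934488] 0.08680187238411514 [-19. -17.  -1. 125.  -4.  45.  93.]
pre rot [-0.0075 -0.0267 -0.0395] deg 8.7 | then slide [0.0424 0.0027 0.1823] mm 93.6 | world mm [517. 178. 121.]
```

View pics/c4.png

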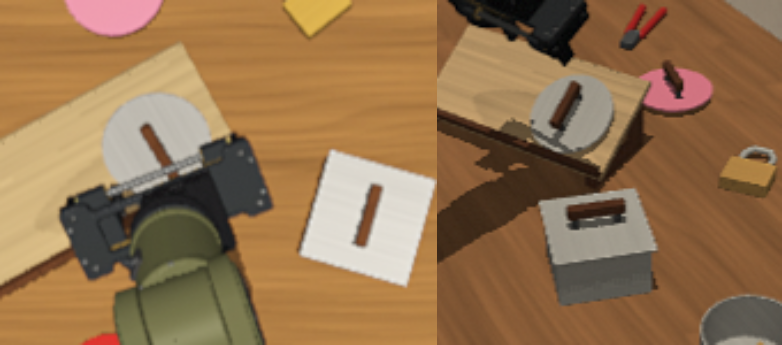

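The square lid sits flat on its tin. Joint 2 is close to its limit, so I'll go down before finishing the turn.

Run:
```python
from plan import *
p,R,_=cur(); d=R.T@(lidpt('rd',.07)-p)/.5; print(d.round(4))
```

```text
[ 0.0293 -0.003   0.1854]
```

Emit:
step_arm:
  rows:
    - {"angular": [0,0,0],"slide": [0.0147,-0.0015,0.06],"jaw": 1}
    - {"angular": [0,0,0],"slide": [0.0147,-0.0015,0.06],"jaw": 1}
    - {"angular": [-0.0038,-0.0133,-0.0198],"slide": [0,0,0.03],"jaw": 1}
    - {"angular": [-0.0038,-0.0133,-0.0198],"slide": [0,0,0.03],"jaw": 1}
    - {"angular": [0,0,0],"slide": [0,0,0],"jaw": 1}

```text
time_s: 15.0
tool_pos: [0.5139, 0.1803, 0.1221]
tool_rot: [179.8, 31.8, -152.0]
force: [0.1, 0.6, -0.3]
grip_width: 0.087
grasp_force: 0.0
```

Run:
```python
from plan import *
p0,R0,o=cur();print(o['tool_pos'],o['tool_rot'],o['qpos'].round(0))
go('g',lidpt('rd',.019),tool(LR))
```

```text
[0.51387886 0.18030421 0.12209489] [ 179.81894951   31.84648076 -151.98708578] [-23. -10.   4. 132. -10.  26. 107.]
g rot [ 0.0025 -0.0009  0.0024] deg 0.6 | then slide [-0.0013 -0.0071  0.105 ] mm 52.6 | world mm [541. 190.  78.]
```

Emit:
step_arm:
  rows:
    - {"angular": [0.0025,0,0.0024],"slide": [-0.0013,-0.0071,0.03],"jaw": 1}
    - {"angular": [0,0,0],"slide": [0,0,0.03],"jaw": 1}
    - {"angular": [0,0,0],"slide": [0,0,0.025],"jaw": 1}
    - {"angular": [0,0,0],"slide": [0,0,0.02],"jaw": 1}
    - {"angular": [0,0,0],"slide": [0,0,0],"jaw": 1}

```text
time_s: 15.62
tool_pos: [0.5424, 0.1891, 0.0791]
tool_rot: [-179.9, 32.0, -152.6]
force: [0.3, -0.3, 0.1]
grip_width: 0.0873
grasp_force: 0.0
```

Emit:
step_arm:
  rows:
    - {"angular": [0,0,0],"slide": [0,0,0],"jaw": 0}
    - {"angular": [0,0,0],"slide": [0,0,0],"jaw": 0}
    - {"angular": [0,0,0],"slide": [0,0,0],"jaw": 0}
    - {"angular": [0,0,0],"slide": [0,0,0],"jaw": 0}
    - {"angular": [0,0,0],"slide": [0,0,0],"jaw": 0}
    - {"angular": [0,0,0],"slide": [0,0,0],"jaw": 0}
    - {"angular": [0,0,0],"slide": [0,0,0],"jaw": 0}
    - {"angular": [0,0,0],"slide": [0,0,0],"jaw": 0}
    - {"angular": [0,0,0],"slide": [0,0,0],"jaw": 0}
    - {"angular": [0,0,0],"slide": [0,0,0],"jaw": 0}
  newtons: 40

```text
time_s: 16.88
tool_pos: [0.5426, 0.1888, 0.0797]
tool_rot: [-179.9, 32.1, -152.6]
force: [-0.4, 0.8, -0.4]
grip_width: 0.0135
grasp_force: 40.0
```

Run:
```python
from plan import *
p0,R0,o=cur(); print(o['force'],o['grip_width'],o['grasp_force'],o['tool_pos'],o['tool_rot'])
off=LR.T@(p0-lid['rd']); print('tcp in lid mm',(off*1e3).round(1))
Rl=lidR(-40,0)
go('above',tin['rd']+Rl@off+[0,0,.16],tool(Rl),p0+[0,0,.13],R0)
```

```text
[-0.42608951  0.77933286 -0.40885318] 0.01346633478047582 39.999390710145235 [0.54260644 0.18875875 0.07969661] [-179.8837025    32.07514086 -152.56835386]
tcp in lid mm [ 1.8 -2.2 20. ]
above rot [0.1042 0.1573 0.3641] deg 73.8 | then slide [-0.5928 -0.794   0.0595] mm 496.3 | world mm [ 514. -306.  180.]
```

Emit:
step_arm:
  rows:
    - {"angular": [0,0,0],"slide": [-0.012,0,-0.019],"jaw": 0}
    - {"angular": [0,0,0],"slide": [-0.0234,0,-0.0373],"jaw": 0}
    - {"angular": [0,0,0],"slide": [-0.0234,0,-0.0373],"jaw": 0}
    - {"angular": [0.0088,0.0211,0.0306],"slide": [-0.018,0,-0.04],"jaw": 0}
    - {"angular": [0.0088,0.0211,0.0306],"slide": [-0.018,0,-0.04],"jaw": 0}
    - {"angular": [0.0088,0.0211,0.0306],"slide": [-0.012,0,-0.04],"jaw": 0}
    - {"angular": [0.0088,0.0211,0.0306],"slide": [-0.01,0,-0.04],"jaw": 0}
    - {"angular": [0.0088,0.0211,0.0306],"slide": [0,0,0],"jaw": 0}
    - {"angular": [0.0088,0.0211,0.0306],"slide": [0,0,0],"jaw": 0}
    - {"angular": [0.0088,0.0211,0.0306],"slide": [0,0,0],"jaw": 0}

```text
time_s: 18.12
tool_pos: [0.5343, 0.1833, 0.2204]
tool_rot: [178.7, 3.8, 167.4]
force: [0.1, 0.8, -0.9]
grip_width: 0.0136
grasp_force: 40.0
```

Run:
```python
from plan import *
place('rd',-17.8,[.0018,0,.020],.16)
```

```text
[0.534302   0.18331547 0.22042962] [178.74714016   3.84901076 167.3630172 ] 0.013552733115954787 39.988585235551 q [-20.   5.  -3.  99.   2.  72.  54.] F [ 0.1  0.8 -0.9] 18.125
place rot [0.0079 0.0211 0.0289] deg 6.6 | then slide [-0.2632 -0.9382  0.0809] mm 488.9 | world mm [ 516. -304.  180.]
```

Emit:
step_arm:
  rows:
    - {"angular": [0.0079,0.0211,0.0289],"slide": [0,0,0],"jaw": 0}
    - {"angular": [0,0,0],"slide": [-0.0219,-0.0782,0],"jaw": 0}
    - {"angular": [0,0,0],"slide": [-0.0219,-0.0782,0],"jaw": 0}
    - {"angular": [0,0,0],"slide": [-0.0219,-0.0782,0],"jaw": 0}
    - {"angular": [0,0,0],"slide": [-0.0219,-0.0782,0],"jaw": 0}
    - {"angular": [0,0,0],"slide": [-0.0219,-0.0782,0],"jaw": 0}
    - {"angular": [0,0,0],"slide": [-0.0219,-0.0782,0],"jaw": 0}
    - {"angular": [0,0,0],"slide": [-0.0219,-0.0782,0],"jaw": 0}
    - {"angular": [0,0,0],"slide": [-0.0219,-0.0782,0],"jaw": 0}
    - {"angular": [0,0,0],"slide": [-0.0219,-0.0782,0],"jaw": 0}

```text
time_s: 19.38
tool_pos: [0.5216, -0.1833, 0.22]
tool_rot: [180.0, 0.1, 162.4]
force: [0.3, 0.3, -2.4]
grip_width: 0.0133
grasp_force: 40.0
```

Emit:
step_arm:
  rows:
    - {"angular": [0,0,0],"slide": [-0.0219,-0.0782,0.02],"jaw": 0}
    - {"angular": [0,0,0],"slide": [-0.0219,-0.0782,0.02],"jaw": 0}
    - {"angular": [0,0,0],"slide": [-0.0219,-0.0782,0.02],"jaw": 0}
    - {"angular": [0,0,0],"slide": [0,0,0.02],"jaw": 0}
    - {"angular": [0,0,0],"slide": [0,0,0],"jaw": 0}

```text
time_s: 20.0
tool_pos: [0.5173, -0.3026, 0.1785]
tool_rot: [179.9, -0.1, 162.4]
force: [-0.2, 0.3, -1.2]
grip_width: 0.0136
grasp_force: 40.0
```

Run:
```python
from plan import *
place('rd',-17.8,[.0018,0,.020],.10)
s=env.read_camera('side')[:,:,::-1]
cv2.imwrite("pics/c5.png",cv2.resize(s[200:350,300:440],(0,0),fx=4,fy=4))
p,R,o=cur(); Rl=R@np.diag([-1,1,-1.]); org=p-Rl@[.0018,0,.02]; print(org)
print((ext(proj('side',circ(.064,.012)@Rl.T+org))-[300,200,300,200])*4)
```

```text
[ 0.51728188 -0.3025839   0.17847194] [ 1.79884891e+02 -5.89808002e-02  1.62390743e+02] 0.013572489006743023 39.991234643384814 q [ 11.  14.  20.  95.  -5.  72. 104.] F [-0.2  0.3 -1.2] 20.0
place rot [ 0.0006 -0.0003  0.0011] deg 0.2 | then slide [ 0.0014 -0.0025  0.1169] mm 58.5 | world mm [ 516. -304.  120.]
[ 0.51627719 -0.30148784  0.15912392]
[212.78632808 184.11188651 423.37754924 322.6224687 ]
```

View pics/c5.png

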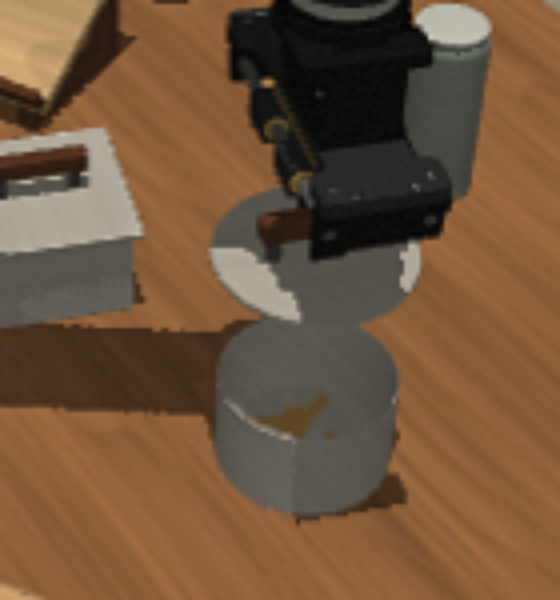

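The round lid is at crop x 210–421 with its bottom at 323, and the model predicted 213–423 and 323. It is centred to about 1 mm, so I'll lower it.

Emit:
step_arm:
  rows:
    - {"angular": [0,0,0],"slide": [0.0014,-0.0025,0.04],"jaw": 0}
    - {"angular": [0,0,0],"slide": [0,0,0.04],"jaw": 0}
    - {"angular": [0,0,0],"slide": [0,0,0.04],"jaw": 0}
    - {"angular": [0,0,0],"slide": [0,0,0.03],"jaw": 0}
    - {"angular": [0,0,0],"slide": [0,0,0.02],"jaw": 0}
    - {"angular": [0,0,0],"slide": [0,0,0.01],"jaw": 0}
    - {"angular": [0,0,0],"slide": [0,0,0],"jaw": 0}

```text
time_s: 20.92
tool_pos: [0.5169, -0.3044, 0.0894]
tool_rot: [179.9, 0.1, 162.4]
force: [-0.5, 0.0, -1.0]
grip_width: 0.0138
grasp_force: 40.0
```

Emit:
step_arm:
  rows:
    - {"angular": [0,0,0],"slide": [0,0,0.004],"jaw": 0}
    - {"angular": [0,0,0],"slide": [0,0,0.003],"jaw": 0}
    - {"angular": [0,0,0],"slide": [0,0,0],"jaw": 0}

```text
time_s: 21.3
tool_pos: [0.5168, -0.3044, 0.0858]
tool_rot: [179.9, 0.1, 162.4]
force: [-0.4, 0.1, -2.7]
grip_width: 0.0136
grasp_force: 40.0
```

Emit:
step_arm:
  rows:
    - {"angular": [0,0,0],"slide": [0,0,0.003],"jaw": 0}
    - {"angular": [0,0,0],"slide": [0,0,0],"jaw": 0}

```text
time_s: 21.55
tool_pos: [0.5168, -0.3043, 0.0842]
tool_rot: [179.9, 0.0, 162.4]
force: [0.4, 0.0, -1.4]
grip_width: 0.0137
grasp_force: 40.0
```

Emit:
step_arm:
  rows:
    - {"angular": [0,0,0],"slide": [0,0,0.003],"jaw": 0}
    - {"angular": [0,0,0],"slide": [0,0,0.003],"jaw": 0}
    - {"angular": [0,0,0],"slide": [0,0,0],"jaw": 0}

```text
time_s: 21.92
tool_pos: [0.5167, -0.3043, 0.0811]
tool_rot: [179.9, 0.0, 162.4]
force: [-0.1, 0.1, -1.0]
grip_width: 0.0134
grasp_force: 40.0
```

Emit:
step_arm:
  rows:
    - {"angular": [0,0,0],"slide": [0,0,0.003],"jaw": 0}
    - {"angular": [0,0,0],"slide": [0,0,0],"jaw": 0}

```text
time_s: 22.18
tool_pos: [0.517, -0.3045, 0.0801]
tool_rot: [179.9, 0.1, 162.4]
force: [-0.8, 0.3, -2.1]
grip_width: 0.0136
grasp_force: 40.0
```

Emit:
step_arm:
  rows:
    - {"angular": [0,0,0],"slide": [0,0,0.003],"jaw": 0}
    - {"angular": [0,0,0],"slide": [0,0,0],"jaw": 0}

```text
time_s: 22.42
tool_pos: [0.5171, -0.3045, 0.0799]
tool_rot: [179.9, 0.1, 162.4]
force: [-3.0, 2.3, 7.2]
grip_width: 0.0135
grasp_force: 40.0
```

Contact came at z = 0.080, as expected. I'll release and lift away.

Emit:
step_arm:
  rows:
    - {"angular": [0,0,0],"slide": [0,0,-0.001],"jaw": 0}
    - {"angular": [0,0,0],"slide": [0,0,0],"jaw": 0.6}
    - {"angular": [0,0,0],"slide": [0,0,0],"jaw": 0.6}
    - {"angular": [0,0,0],"slide": [0,0,0],"jaw": 0.6}
    - {"angular": [0,0,0],"slide": [0,0,0],"jaw": 0.6}
    - {"angular": [0,0,0],"slide": [0,0,0],"jaw": 0.6}
    - {"angular": [0,0,0],"slide": [0,0,-0.04],"jaw": 0.8}
    - {"angular": [0,0,0],"slide": [0,0,-0.06],"jaw": 0.8}
    - {"angular": [0,0,0],"slide": [0,0,-0.08],"jaw": 0.8}
    - {"angular": [0,0,0],"slide": [0,0,-0.08],"jaw": 0.8}

```text
time_s: 23.68
tool_pos: [0.5168, -0.3047, 0.2116]
tool_rot: [179.9, 0.2, 162.4]
force: [0.3, 0.5, -0.1]
grip_width: 0.0692
grasp_force: 0.0
```

Run:
```python
from plan import *
s=env.read_camera('side')[:,:,::-1]
cv2.imwrite("pics/c6.png",cv2.resize(s[200:350,270:430],(0,0),fx=4,fy=4))
for l,y in(('rd',0),('sq',-17.8)):
    X=circ(.064,.074) if l=='rd' else np.array([[.064,-.064,.074],[-.064,-.064,.074],[-.064,.064,.074]])
    P=proj('side',X@lidR(y,0).T+tin[l]); P=(P-[270,200])*4; print(l,(ext(P) if l=='rd' else P).round(0))
```

```text
rd [327. 299. 527. 440.]
sq [[261. 231.]
 [ 80. 258.]
 [ 54. 147.]]
```

View pics/c6.png

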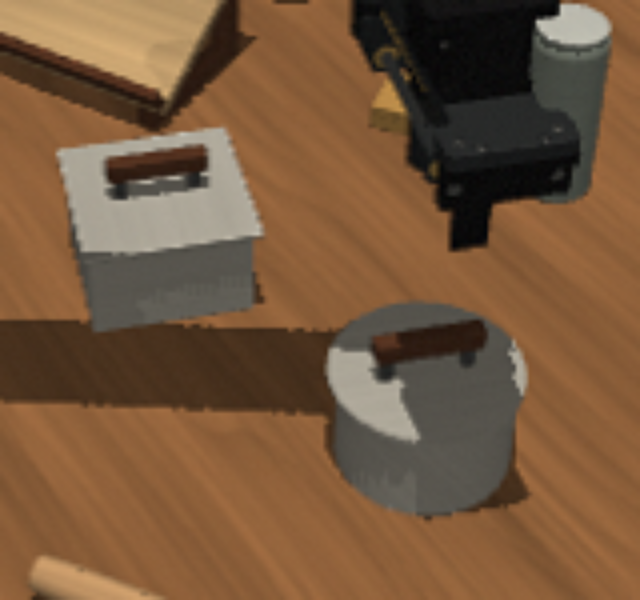

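Both lids sit flat. The round plate spans crop x 327–527 and y 301–441, and the model gives 327–527 and 299–440. The square corners agree to within about 1 px of the camera image.

```bash
python3 -c "
from cell import env
print(env.sign_off())"
```

```text
the job is handed in; nothing more can be done
None
```

I closed both tins with their matching lids, seated flat and released gently, and handed the job in after about 24 s of robot time; the oil can, hammer and padlock were not touched, and no verdict came back.

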